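# Assemble a membrane-filter unit on a vacuum manifold

### The job

Assemble the filter unit on the open base of the manifold, like the finished one beside it: lift the support screen off the gasket without dragging the gasket along and lay it in the base's recess, then put the gasket on the screen, the funnel over the gasket and the lid on the funnel, each centred, level and fully seated, set down gently and let go before the next. Leave the finished unit and the other things on the bench where they are.

Things in the scene. Friction and masses are not known exactly. Their poses are not given: they have to be found in the camera images.
- screen: Support screen: bright steel disc, 46 mm across, 10 mm thick (lower edge bevelled 1.5 mm), with a pattern of small dark holes on its face. At the start it lies flat and off-centre on top of the gasket, its underside 8 mm above the bench. Origin: centre of its underside, z up. Seated, its origin is 3 mm below the base's origin.
- gasket: Gasket: black rubber ring, 56 mm outside, 38 mm inside, 8 mm thick, lying flat on the bench under the screen. Origin: centre of its underside, z up. Seated on the screen, its origin is 7 mm above the base's origin.
- funnel: Funnel: open steel cylinder standing on its foot, 80 mm high, 60 mm across outside (rim bead 62) and 55 inside; the lowest 12 mm is a flange 72 mm across. The underside has a socket 64 mm across, 5 mm deep, that drops over the gasket. Origin: centre of the underside, z up. Seated, its origin is 10 mm above the base's origin.
- lid: Lid of the funnel, lying on the bench: a plug 49 mm across, 5 mm deep, above it a steel plate 66 mm across, 4 mm thick, and in the middle a black round knob 18 mm across, 9 to 26 mm above the underside. Origin: centre of the plug's underside, z up. Seated, its origin is 75 mm above the funnel's origin (85 above the base's).
- base: The open filter base to build on: steel cup 72 mm across on a stem, rim 115 mm above the bench, on one of the two places (160 mm apart) of a fixed steel manifold tube. In its top is a round recess 52 mm across, 3 mm deep, for the screen. Origin: on the cup's axis at rim height; z up, x away from its tap, y along the manifold.
- neighbour: The finished unit on the other place of the manifold (same base, screen, gasket, funnel and lid), standing up to 226 mm above the bench, 72 mm across. Fixed; to be left alone. Origin: centre, at the height of its base's rim (115 mm); z up.
- jar: White plastic jar with a red cap, 52 mm across, 62 mm high, standing on the bench; not part of the job. Origin: centre of its underside.
- stopper: Small black rubber stopper, 24 to 30 mm across, 28 mm high, standing on the bench; not part of the job. Origin: centre of its underside.
- dish: Small pale lidded culture dish, 37 mm across, 12 mm high; not part of the job. Origin: centre of its underside.
- microrack: White plastic grid rack for small tubes, 200 x 62 mm (its x and y), 55 mm high, at the right of the bench; not part of the job. Origin: centre of its underside.
Mind the look-alikes: they are no part of the job. What is shaped like the funnel but green is not meant. Leave any green look-alike of the screen alone.

How it is judged:
On the way, in this order (a step that is already met when the one before it is completed fails the run):
1. the support screen lies in the recess of the open base, let go (horizontal distance between screen and base below 0.005 m and z of screen in the frame of base between -0.0055 and -0.0015 m and angle between screen's own z axis and vertical below 0.05 rad and linear speed of screen below 0.02 m/s and contact force between screen and the fingers below 0.1 N), for 0.2 s.
2. the gasket lies flat on the screen, centred, let go (horizontal distance between screen and base below 0.005 m and z of screen in the frame of base between -0.0055 and -0.0015 m and angle between each of screen, gasket's own z axis and vertical below 0.05 rad and horizontal distance between gasket and base below 0.006 m and z of gasket in the frame of base between 0.0045 and 0.009 m and linear speed of gasket below 0.02 m/s and contact force between gasket and the fingers below 0.1 N), for 0.2 s.
3. the funnel stands on the gasket, let go (horizontal distance between screen and base below 0.005 m and z of screen in the frame of base between -0.0055 and -0.0015 m and angle between each of screen, gasket, funnel's own z axis and vertical below 0.05 rad and horizontal distance between gasket and base below 0.006 m and z of gasket in the frame of base between 0.0045 and 0.009 m and horizontal distance between funnel and base below 0.008 m and z of funnel in the frame of base between 0.0075 and 0.012 m and linear speed of funnel below 0.02 m/s and contact force between funnel and the fingers below 0.1 N), for 0.2 s.
4. the lid sits in the funnel's mouth, let go (horizontal distance between screen and base below 0.005 m and z of screen in the frame of base between -0.0055 and -0.0015 m and angle between each of screen, gasket, funnel, lid's own z axis and vertical below 0.05 rad and horizontal distance between gasket and base below 0.006 m and z of gasket in the frame of base between 0.0045 and 0.009 m and horizontal distance between funnel and base below 0.008 m and z of funnel in the frame of base between 0.0075 and 0.012 m and horizontal distance between lid and funnel below 0.005 m and z of lid in the frame of base between 0.0825 and 0.0875 m and linear speed of lid below 0.02 m/s and contact force between lid and the fingers below 0.1 N), for 0.2 s.
At the end, for the whole second after the job is handed in: Screen sunk in the recess (centre within 5 mm), gasket on it (within 6 mm), funnel down over the gasket (within 8 mm), lid in the funnel's mouth (within 5 mm of its centre); heights within about 2 mm, level within 3 degrees, released, at rest (horizontal distance between screen and base below 0.005 m and z of screen in the frame of base between -0.0055 and -0.0015 m and angle between each of screen, gasket, funnel, lid's own z axis and vertical below 0.05 rad and linear speed of each of screen, gasket, funnel, lid below 0.01 m/s and horizontal distance between gasket and base below 0.006 m and z of gasket in the frame of base between 0.0045 and 0.009 m and horizontal distance between funnel and base below 0.008 m and z of funnel in the frame of base between 0.0075 and 0.012 m and horizontal distance between lid and funnel below 0.005 m and z of lid in the frame of base between 0.0825 and 0.0875 m); the robot touches nothing.
It fails at once if the gasket is dragged more than 12 mm while the screen is still to be lifted off it and seated (distance of gasket from where it was at the start of the episode above 0.012 m and horizontal distance between screen and base above 0.03 m).
It fails at once if a part is dropped onto the unit (it falls faster than 0.6 m/s close above the base) ((linear speed of screen above 0.6 m/s and horizontal distance between screen and base below 0.04 m and z of screen in the frame of base below 0.03 m) or (linear speed of gasket above 0.6 m/s and horizontal distance between gasket and base below 0.04 m and z of gasket in the frame of base below 0.04 m) or (linear speed of funnel above 0.6 m/s and horizontal distance between funnel and base below 0.04 m and z of funnel in the frame of base below 0.04 m) or (linear speed of lid above 0.6 m/s and horizontal distance between lid and base below 0.04 m and z of lid in the frame of base below 0.115 m)).
It fails at once if the finished unit next to it is knocked (more than 15 N) (contact force between neighbour and anything else above 15 N).
It fails at once if a bystander (jar, stopper, small dish, tube rack) is pushed more than 25 mm (distance of any of jar, stopper, dish, microrack from where it was at the start of the episode above 0.025 m).
It also fails if it takes over 144 s, if anything falls off the work surface, if the arm or the gripper's body presses on something with over 40 N, if the wrist force passes 120 N, or if a joint passes its speed limit or range.

### The arm

A 6-joint arm with a two-finger parallel gripper is mounted at the origin on the work surface. World frame = base frame: x ahead of the robot, y to its left, z up, the work surface at z = 0. Lengths are in m, angles in rad, forces in N, time in s.
With the tool pointing down it reaches from about 0.3 to 0.775 m from the base axis. Payload 14.6 kg.
Tool frame: the origin (TCP) lies midway between the tips of the shut fingers; the grasp point (between the pads) lies 19 mm behind it (ctrl.hold_point_z is the distance from the TCP to the grasp point, in m); z points along the fingers, x is the direction in which the jaws open and shut, and the axes are right-handed (so a half turn about z gives the same grasp; the last joint's range is limited). The gripper opens to 94 mm and grips with 3 to 60 N. Pads are 16 mm wide; open, the fingers measure 119 mm over their backs; the gripper's body (75 mm by 177 mm) begins 78 mm behind the grasp point.
Start: joints at [1.123, 0.3, 1.521, -0, 1.321, -0.067], TCP at [0.204, 0.511, 0.169] pointing down, gripper open.
Joint ranges: [-3.03, 3.03], [-0.79, 2.21], [0.23, 2.52], [-1.04, 4.18], [0, 3.07], [-2.55, 2.55]. Speed limits (rad/s): [2.22, 2.22, 2.57, 3.14, 3.14, 3.14].

### API

Orientations are given as [roll, pitch, yaw] about the fixed x, y, z axes, in that order (R = Rz(yaw) Ry(pitch) Rx(roll)).
In Python, from station import ctrl, viewer, ticket, nets gives the robot as it stands.
- The arm moves only by the tool carry_out, never from a script. Its argument "commands" is one flat list of numbers, 7 for each row, row after row: the closure, from -1 (fully open) to 1 (shut), so that 0 is half open, then the shift along the world's x, y, z in cm, then the turn, a rotation vector about the world's x, y, z in rad. In form: [gripper, tx, ty, tz, ax, ay, az, gripper, tx, ty, tz, ax, ay, az, ...]. A call has 1 to 12 rows; each row is the pose to reach, as a shift and turn from the pose measured when the call began; what a row does not reach only later rows make up. A row lasts 1/12 s, in which the tool goes at most 41.7 mm and 7.16 degrees, less where a joint would pass 70% of its speed; a pose out of reach is approached as far as the arm can. A call with a gripper value outside its range is refused whole. The fingers move at their own pace and stop on an object; "force" is the grip in N (left out, the last holds). Time passes only in rows, so rows that repeat a pose let the fingers close. It gives the time, the measured TCP pose, the force and the opening at its end, in the units of the state.
- ctrl.get_obs(): the state, without advancing time (a new reading comes with each control period).
- viewer.camera(name): name is "scene" or "top"; returns (picture, depth): 420x560x3 uint8, blue, green, red; 420x560 float32, m along the optical axis (not along the pixel's ray), 0 where there is no reading.
- viewer.camera_info(name): a dict with "fx", "fy", "cx", "cy" (pixels), "R" (3x3) and "t" (3): a world point X has camera coordinates R X + t. Camera axes: x right, y down, z forward; pixel columns grow to the right and rows downward; lengths in m; the calibration is good to about 2 mm. A picture is of the moment at which its call begins. camera_info takes no time and is no camera call.
- ticket.hand_in(): hands the job in, once; it reports no verdict.
Trained networks look in the newest picture that a camera, given by its name, has taken for a name from the list of things; names that differ only in an ending like _2 or _b are one class to them, and where a whole thing is asked for, a point or a joint stands for the part that bears it (a point fixed in the world has none). Each returns a list of dicts, best first, with "confidence" (0 to 1); they miss things now and then, are a little off and sometimes report something else, mostly with a low value. They report only what shows in the picture. A call takes as long as a camera call. They do not tell look-alikes from the thing itself.
- nets.silhouettes(camera, thing): "region" (420x560 bool, what is visible of it) and "extent" ([left, top, right, bottom] in pixels, round what is visible of it).
The state is a dict: "time_s": time; "qpos": joint angles; "joint_vel": joint speeds; "tau": joint torques, N m; "ee_pos": TCP position; "eef_rot": TCP orientation; "force": force on the tool from outside, world axes, zero at the start; "moment": the same for the moment, N m; "grip_width": finger opening in m.
Only numpy, scipy, OpenCV 4.12 (cv2) and the standard library are available. Lean on these libraries where they do the work, as an engineer would, in place of code of your own. Each camera call takes 0.05 s, during which the arm holds its last target. There are 200 camera calls.

## Working session

There is one attempt and no reset: what is moved stays moved. The work goes in short steps, Python scripts to look and compute and a tool call to move; the robot and the scene stay as the last step left them, time stands still between calls to the robot, and variables do not carry over. Pictures are saved under pics/ and viewed, about 12 in all and at most 16, crops included, and the job is handed in when it is done.

Besides the shell and the picture viewer there is one more tool, called after "Request:" by a JSON object that holds its "fn" and its "kwargs". carry_out: Moves the arm, as the interface text tells. Its arguments: {"type":"object","properties":{"commands":{"type":"array","items":{"type":"number"}},"force":{"type":"number"}},"required":["commands"]}

```bash
mkdir -p pics; cat > h.py <<'E'
import numpy as np, cv2
from station import ctrl, viewer, ticket, nets
def world(cam,d,mask=None):
    i=viewer.camera_info(cam);v,u=np.mgrid[0:420,0:560]
    P=np.stack([(u-i["cx"])/i["fx"]*d,(v-i["cy"])/i["fy"]*d,d],-1)
    return (P-np.array(i["t"]))@np.array(i["R"])   # R^T(Pc-t)
def save(img,name,crop=None,s=1):
    if crop: l,t,r,b=crop; img=img[t:b,l:r]
    cv2.imwrite("pics/"+name,cv2.resize(img,None,fx=s,fy=s,interpolation=cv2.INTER_CUBIC))
E
python3 - <<'E'
from h import *
o=ctrl.get_obs();print({k:np.round(v,3) for k,v in o.items()},ctrl.hold_point_z)
ims=[]
for c in("scene","top"):
    im,d=viewer.camera(c);save(im,c+"0.png",s=1.4);W=world(c,d)
    i=viewer.camera_info(c);print(c,-np.array(i["R"]).T@i["t"],i["fx"])
    for n in("screen","gasket","funnel","lid","base","neighbour","jar","stopper","dish","microrack"):
        for r in nets.silhouettes(c,n)[:3]:
            m=r["region"]&(d>0)
            if m.sum()<5: continue
            p=W[m];print(n,round(r["confidence"],2),np.round(r["extent"]),"med",np.round(np.median(p,0),3),"zmax",np.round(np.percentile(p[:,2],97),3),"bgr",im[m].mean(0).astype(int))
E
```

```text
{'time_s': np.float64(0.0), 'qpos': array([ 1.123,  0.301,  1.522,  0.   ,  1.321, -0.067]), 'joint_vel': array([ 0.   ,  0.001, -0.001, -0.003, -0.   , -0.001]), 'tau': array([-0.0000e+00, -5.3181e+01, -3.5274e+01,  7.1000e-02,  2.4000e-02,
       -0.0000e+00]), 'ee_pos': array([0.204, 0.51 , 0.168]), 'eef_rot': array([-3.141e+00,  1.000e-03,  1.190e+00]), 'force': array([ 0.586,  0.374, -0.143]), 'moment': array([-0.   , -0.018, -0.004]), 'grip_width': np.float64(0.094)} 0.0188
scene [0.94157009 0.6514169  0.72138642] 425.95714733347603
screen 0.64 [297. 212. 314. 221.] med [ 0.469 -0.081  0.018] zmax 0.021 bgr [71 72 69]
gasket 0.46 [306. 214. 320. 223.] med [ 0.453 -0.066  0.007] zmax 0.01 bgr [15 16 16]
funnel 0.67 [211. 166. 218. 198.] med [ 0.643 -0.295  0.048] zmax 0.081 bgr [17 55  6]
funnel 0.64 [249. 149. 272. 180.] med [ 0.502 -0.31   0.049] zmax 0.081 bgr [80 82 78]
lid 0.73 [333. 251. 363. 272.] med [0.466 0.099 0.009] zmax 0.026 bgr [71 73 70]
base 0.95 [255. 220. 289. 255.] med [0.634 0.045 0.113] zmax 0.117 bgr [78 79 76]
neighbour 0.69 [219. 155. 248. 216.] med [ 0.
[... 901 characters left out ...]
unnel 0.55 [366. 178. 402. 211.] med [ 0.617 -0.307  0.033] zmax 0.082 bgr [49 89 41]
lid 0.64 [202. 244. 234. 273.] med [0.464 0.09  0.009] zmax 0.026 bgr [104 108 109]
base 0.78 [219. 164. 254. 203.] med [0.629 0.036 0.113] zmax 0.119 bgr [106 110 110]
neighbour 0.68 [292. 144. 325. 192.] med [ 0.647 -0.12   0.208] zmax 0.226 bgr [ 98 101 102]
jar 0.58 [111. 229. 136. 250.] med [0.506 0.304 0.06 ] zmax 0.066 bgr [ 50  54 127]
dish 0.62 [327. 221. 343. 235.] med [ 0.537 -0.192  0.012] zmax 0.016 bgr [134 143 142]
dish 0.17 [286. 250. 303. 266.] med [ 0.467 -0.09   0.018] zmax 0.023 bgr [105 109 110]
microrack 0.63 [418. 193. 482. 284.] med [ 0.515 -0.458  0.027] zmax 0.059 bgr [131 137 140]
```

View pics/top0.png

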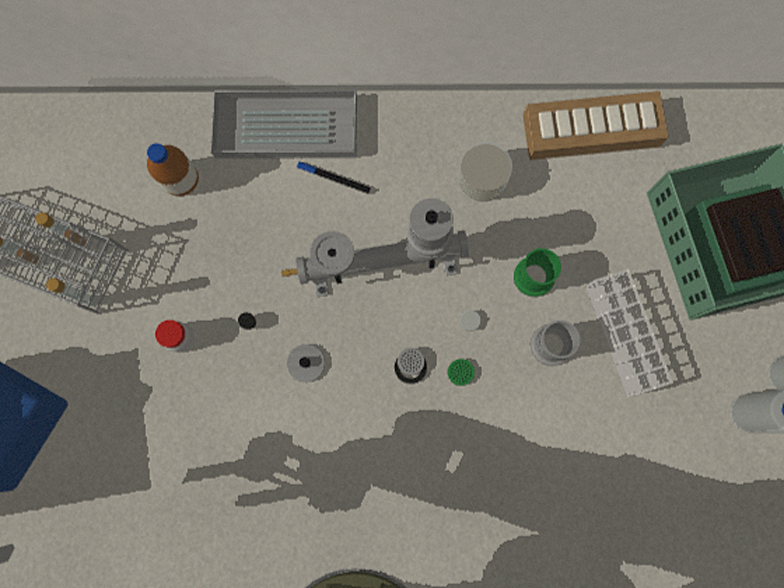

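View pics/scene0.png

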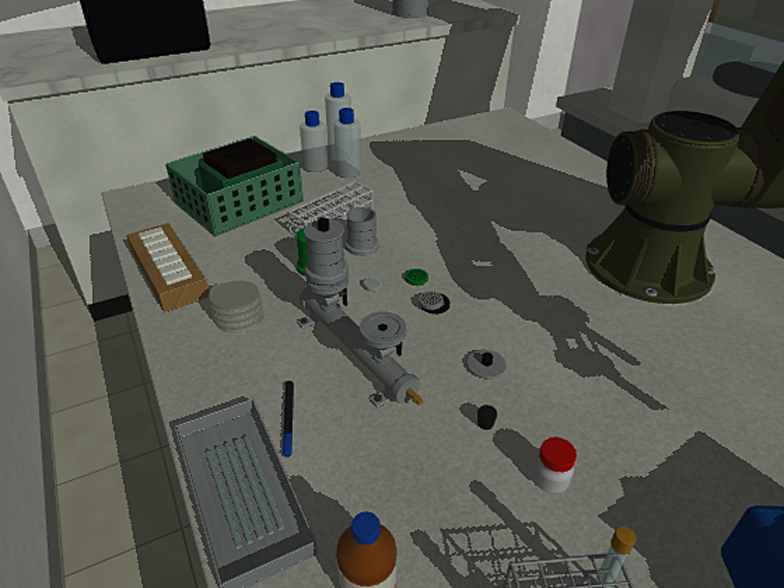

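The top view shows the screen on the black gasket at (410,362), the green look-alikes at (461,371) and (537,272), and the lid at (305,362). The steel funnel is at (555,343), the open base at (332,252) and the neighbour at (431,222). The scene view agrees. Next I'll take precise centres.

```bash
cat >> h.py <<'E'
def rays(cam,z):
    i=viewer.camera_info(cam);v,u=np.mgrid[0:420,0:560];R=np.array(i["R"]);C=-R.T@np.array(i["t"])
    D=np.stack([(u-i["cx"])/i["fx"],(v-i["cy"])/i["fy"],np.ones(u.shape)],-1)@R
    return C+D*((z-C[2])/D[...,2])[...,None]
def centre(cam,im,d,xy,zt,rad,dz=0.004,grey=None,search=1.4):
    """top face at height zt near xy: centroid and min enclosing circle on the plane zt"""
    W=world(cam,d);Q=rays(cam,zt)
    m=(d>0)&(abs(W[...,2]-zt)<dz)&(np.hypot(Q[...,0]-xy[0],Q[...,1]-xy[1])<rad*search)
    if grey is not None: m&=(im.max(-1)>=grey[0])&(im.max(-1)<=grey[1])
    n,l,s,_=cv2.connectedComponentsWithStats(m.astype(np.uint8),connectivity=8)
    if n<2: return None
    m=l==1+np.argmax(s[1:,4])
    p=Q[m][:,:2];h=cv2.convexHull((p*1e3).astype(np.float32));M=cv2.moments(h)
    c=np.array([M["m10"],M["m01"]])/M["m00"]/1e3;(e,r)=cv2.minEnclosingCircle(h)
    return np.round(c,4),"r_area %.1f"%np.sqrt(M["m00"]/np.pi),"enc",np.round(np.array(e)/1e3,4),round(r,1),"z %.4f"%np.median(W[m][:,2]),m.sum()
E
python3 - <<'E'
from h import *
for c in("scene","top"):
    im,d=viewer.camera(c)
    for n,xy,zt,r,dz,g in(("screen",(.467,-.088),.018,.023,.006,(45,255)),("gasket",(.46,-.085),.008,.028,.007,(0,35)),("lid",(.466,.094),.009,.033,.004,None),("knob",(.466,.094),.026,.009,.005,None),("base",(.632,.038),.115,.036,.004,None),("neigh",(.654,-.12),.209,.033,.005,None),("nknob",(.654,-.12),.226,.009,.006,None),("funnel",(.497,-.325),.080,.031,.006,None)):
        print(c,n,centre(c,im,d,xy,zt,r,dz,g))
    save(im,c+"1.png",(270,235,350,295) if c=="top" else (280,190,360,250),8)
E
```

```text
scene screen (array([ 0.4672, -0.0847]), 'r_area 23.8', 'enc', array([ 0.4673, -0.0842]), 26.4, 'z 0.0178', np.int64(149))
scene gasket (array([ 0.4577, -0.0764]), 'r_area 23.6', 'enc', array([ 0.4585, -0.0838]), 30.7, 'z 0.0073', np.int64(80))
scene lid (array([0.4641, 0.0946]), 'r_area 32.2', 'enc', array([0.4645, 0.0944]), 33.3, 'z 0.0092', np.int64(388))
scene knob (array([0.4658, 0.0961]), 'r_area 8.9', 'enc', array([0.4647, 0.0971]), 10.6, 'z 0.0258', np.int64(40))
scene base (array([0.6327, 0.042 ]), 'r_area 36.1', 'enc', array([0.6319, 0.0423]), 38.0, 'z 0.1140', np.int64(591))
scene neigh (array([ 0.6592, -0.1146]), 'r_area 32.8', 'enc', array([ 0.6594, -0.1146]), 35.3, 'z 0.2093', np.int64(330))
scene nknob (array([ 0.6581, -0.1162]), 'r_area 7.0', 'enc', array([ 0.6581, -0.1166]), 8.3, 'z 0.2261', np.int64(24))
scene funnel (array([ 0.4969, -0.3261]), 'r_area 32.3', 'enc', array([ 0.4969, -0.3253]), 35.2, 'z 0.0786', np.int64(109))
top screen (array([ 0.4664, -0.0901]), 'r_area 22.1', 'enc', array([ 0.4664, -0.0901]), 22.6, 'z 0.0183', np.int64(290))
top gasket (array([ 0.4534, -0.09  ]), 'r_area 22.8', 'enc', array([ 0.4589, -0.0899]), 26.9, 'z 0.0083', np.int64(92))
top lid (array([0.4645, 0.0897]), 'r_area 32.2', 'enc', array([0.465 , 0.0895]), 33.6, 'z 0.0089', np.int64(467))
top knob (array([0.4642, 0.0901]), 'r_area 7.7', 'enc', array([0.4642, 0.0906]), 8.5, 'z 0.0261', np.int64(42))
top base (array([0.632 , 0.0372]), 'r_area 35.5', 'enc', array([0.6316, 0.0373]), 36.6, 'z 0.1143', np.int64(650))
top neigh (array([ 0.6589, -0.1202]), 'r_area 32.1', 'enc', array([ 0.6589, -0.1204]), 32.8, 'z 0.2094', np.int64(669))
top nknob (array([ 0.6579, -0.1205]), 'r_area 8.1', 'enc', array([ 0.658 , -0.1205]), 8.7, 'z 0.2260', np.int64(57))
top funnel (array([ 0.4966, -0.3326]), 'r_area 30.4', 'enc', array([ 0.4966, -0.3324]), 31.3, 'z 0.0800', np.int64(151))
```

View pics/top1.png

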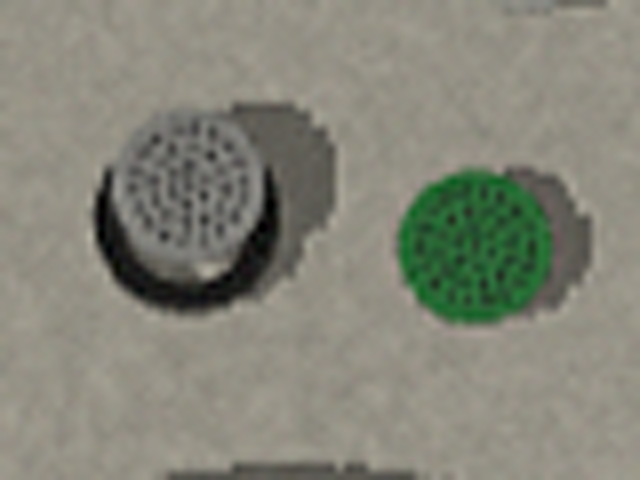

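Request:
{"fn": "carry_out", "kwargs": {"commands": [-0.32, 26.2, -59.8, -6.8, 0, 0, 0.38, -0.32, 26.2, -59.8, -6.8, 0, 0, 0.38, -0.32, 26.2, -59.8, -6.8, 0, 0, 0.38, -0.32, 26.2, -59.8, -6.8, 0, 0, 0.38, -0.32, 26.2, -59.8, -6.8, 0, 0, 0.38, -0.32, 26.2, -59.8, -6.8, 0, 0, 0.38, -0.32, 26.2, -59.8, -6.8, 0, 0, 0.38, -0.32, 26.2, -59.8, -6.8, 0, 0, 0.38, -0.32, 26.2, -59.8, -6.8, 0, 0, 0.38, -0.32, 26.2, -59.8, -6.8, 0, 0, 0.38, -0.32, 26.2, -59.8, -6.8, 0, 0, 0.38, -0.32, 26.2, -59.8, -6.8, 0, 0, 0.38], "force": 15}}

```text
time_s: 2.2
ee_pos: [0.4024, 0.0579, 0.1179]
eef_rot: [3.141, -0.0, 1.57]
force: [0.6, 1.2, -0.5]
grip_width: 0.0622
```

Request:
{"fn": "carry_out", "kwargs": {"commands": [-0.32, 6.4, -14.5, -5.8, 0, 0, 0, -0.32, 6.4, -14.5, -5.8, 0, 0, 0, -0.32, 6.4, -14.5, -5.8, 0, 0, 0, -0.32, 6.4, -14.5, -5.8, 0, 0, 0, -0.32, 6.4, -14.5, -5.8, 0, 0, 0, -0.32, 6.4, -14.5, -5.8, 0, 0, 0, -0.32, 6.4, -14.5, -5.8, 0, 0, 0, -0.32, 6.4, -14.5, -5.8, 0, 0, 0]}}

```text
time_s: 2.87
ee_pos: [0.4663, -0.0861, 0.0605]
eef_rot: [3.14, -0.0, 1.571]
force: [-0.0, 0.0, 0.6]
grip_width: 0.0621
```

```bash
python3 - <<'E'
from h import *
print(ctrl.get_obs()["ee_pos"],ctrl.get_obs()["eef_rot"])
for c in("scene","top"):
    im,d=viewer.camera(c)
    i=viewer.camera_info(c);p=np.array(i["R"])@ctrl.get_obs()["ee_pos"]+i["t"];u,v=i["fx"]*p[0]/p[2]+i["cx"],i["fy"]*p[1]/p[2]+i["cy"];print(c,u,v)
    u,v=int(u),int(v);save(im[v-38:v+37,u-50:u+50],c+"2.png",s=4)
a=cv2.hconcat([cv2.imread("pics/scene2.png"),cv2.imread("pics/top2.png")]);cv2.imwrite("pics/ab2.png",a)
E
```

```text
[ 0.4663235  -0.08610547  0.0604626 ] [ 3.13994679e+00 -4.49046829e-05  1.57098706e+00]
scene 308.2945738545164 200.50121392286252
top 291.2796540743914 256.0873342098613
```

View pics/ab2.png

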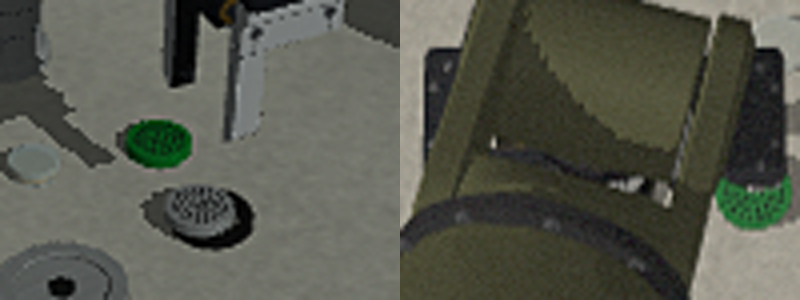

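```bash
python3 - <<'E'
from h import *
im,d=viewer.camera("scene");W=world("scene",d)
print(ctrl.get_obs()["ee_pos"])
m=(d>0)&(abs(W[...,0]-.466)<.03)&(abs(W[...,1]+.086)<.08)&(W[...,2]>.03)&(W[...,2]<.14)
n,l,s,_=cv2.connectedComponentsWithStats(m.astype(np.uint8))
for k in range(1,n):
    if s[k,4]<5: continue
    p=W[l==k];print(s[k],np.round(p.min(0),4),np.round(p.max(0),4))
    for z in np.arange(.05,.14,.008):
        q=p[abs(p[:,2]-z)<.004]
        if len(q):print(round(z,3),len(q),np.round(q.min(0),3),np.round(q.max(0),3))
E
```

```text
[ 0.4665089  -0.08618486  0.06054387]
[299 168   9  16 114] [ 0.4563 -0.1257  0.0955] [ 0.4764 -0.1122  0.1398]
0.098 11 [ 0.458 -0.12   0.095] [ 0.476 -0.114  0.101]
0.106 22 [ 0.458 -0.121  0.102] [ 0.476 -0.113  0.11 ]
0.114 19 [ 0.458 -0.122  0.111] [ 0.476 -0.112  0.118]
0.122 20 [ 0.458 -0.124  0.119] [ 0.476 -0.114  0.126]
0.13 23 [ 0.457 -0.126  0.126] [ 0.476 -0.113  0.134]
0.138 19 [ 0.456 -0.124  0.134] [ 0.476 -0.113  0.14 ]
[314 183  10  15 104] [ 0.4562 -0.0542  0.0996] [ 0.4771 -0.0383  0.139 ]
0.098 1 [ 0.475 -0.048  0.1  ] [ 0.475 -0.048  0.1  ]
0.106 13 [ 0.457 -0.051  0.102] [ 0.476 -0.04   0.11 ]
0.114 25 [ 0.457 -0.051  0.11 ] [ 0.477 -0.039  0.118]
0.122 24 [ 0.459 -0.054  0.118] [ 0.476 -0.039  0.125]
0.13 25 [ 0.456 -0.053  0.127] [ 0.476 -0.038  0.134]
0.138 16 [ 0.458 -0.046  0.134] [ 0.476 -0.039  0.139]
```

```bash
cat >> h.py <<'E'
def tips(xy,half=.08):
    im,d=viewer.camera("scene");W=world("scene",d);o=ctrl.get_obs();e=o["ee_pos"]
    m=(d>0)&(abs(W[...,0]-xy[0])<half)&(abs(W[...,1]-xy[1])<half)&(W[...,2]>e[2]-.01)&(W[...,2]<e[2]+.09)
    n,l,s,_=cv2.connectedComponentsWithStats(m.astype(np.uint8))
    print(np.round(e,4),o["grip_width"])
    for k in range(1,n):
        if s[k,4]>30:
            p=W[l==k];print(s[k],"min",np.round(p.min(0),4),"max",np.round(p.max(0),4),"z2%%: %.4f"%np.percentile(p[:,2],2))
    return im,d
E
```

Request:
{"fn": "carry_out", "kwargs": {"commands": [0.02, 0, -0.2, 0, 0, 0, 0, 0.02, 0, -0.2, 0, 0, 0, 0, 0.02, 0, -0.2, 0, 0, 0, 0, 0.02, 0, -0.2, 0, 0, 0, 0]}}

```text
time_s: 3.35
ee_pos: [0.4665, -0.0881, 0.0606]
eef_rot: [3.139, 0.0, 1.572]
force: [-0.2, 0.1, 0.9]
grip_width: 0.0462
```

```bash
python3 -c "
from h import *
tips((.466,-.088))"
```

```text
[ 0.4665 -0.0881  0.0606] 0.04588088150999689
[300 166   9  19 147] min [ 0.455  -0.1211  0.0966] max [ 0.4767 -0.1056  0.1502] z2%: 0.0991
[312 178  10  17 138] min [ 0.4562 -0.0632  0.0969] max [ 0.477 -0.048  0.15 ] z2%: 0.1053
```

Request:
{"fn": "carry_out", "kwargs": {"commands": [-0.32, 0, 0, -3, 0, 0, 0, -0.32, 0, 0, -3, 0, 0, 0, -0.32, 0, 0, -3, 0, 0, 0, -0.32, 0, 0, -3, 0, 0, 0]}}

```text
time_s: 3.73
ee_pos: [0.4667, -0.0882, 0.0313]
eef_rot: [3.139, 0.0, 1.572]
force: [-0.8, -0.3, 0.3]
grip_width: 0.0619
```

```bash
python3 -c "
from h import *
im,d=tips((.466,-.088))
save(im,'s3.png',(260,150,360,230),6)"
```

```text
[ 0.467  -0.0883  0.0316] 0.06192496472083795
[298 174   9  19 141] min [ 0.4553 -0.1299  0.0668] max [ 0.4774 -0.1134  0.1209] z2%: 0.0685
[312 189  11  18 133] min [ 0.4554 -0.0538  0.0681] max [ 0.4779 -0.0405  0.1215] z2%: 0.0719
```

View pics/s3.png

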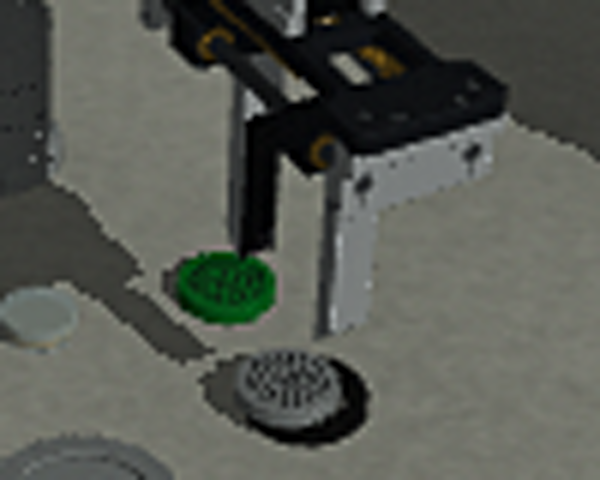

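Request:
{"fn": "carry_out", "kwargs": {"commands": [-0.32, 0, 0, -2, 0, 0, 0, -0.32, 0, 0, -4, 0, 0, 0, -0.32, 0, 0, -4.6, 0, 0, 0, -0.32, 0, 0, -4.6, 0, 0, 0, -0.32, 0, 0, -4.6, 0, 0, 0]}}

```text
time_s: 4.2
ee_pos: [0.4674, -0.0883, -0.0135]
eef_rot: [3.138, 0.001, 1.572]
force: [1.3, -0.7, 0.8]
grip_width: 0.0622
```

```bash
python3 -c "
from h import *
im,d=tips((.466,-.088))
save(im,'s4.png',(270,170,350,230),8)"
```

```text
[ 0.4676 -0.0884 -0.0133] 0.06229891647185468
[ 267  188   81   58 2271] min [ 0.3864 -0.1677 -0.0054] max [ 0.5457 -0.008   0.0765] z2%: -0.0022
```

View pics/s4.png

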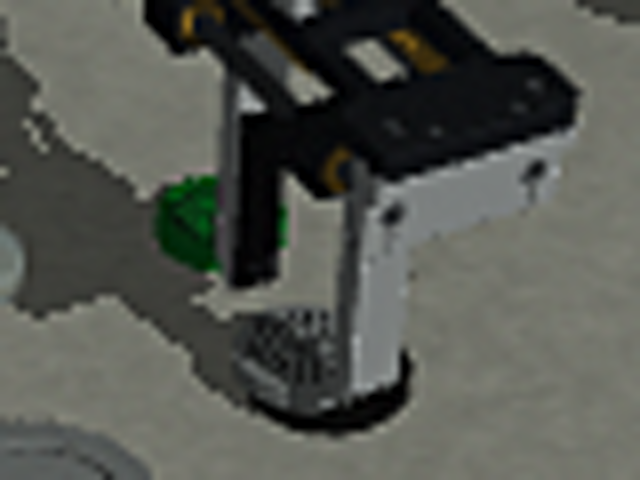

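Request:
{"fn": "carry_out", "kwargs": {"commands": [-0.32, -0.1, 0, -0.5, 0, 0, 0, -0.32, -0.1, 0, -0.9, 0, 0, 0, -0.32, -0.1, 0, -0.9, 0, 0, 0, -0.32, -0.1, 0, -0.9, 0, 0, 0]}}

```text
time_s: 4.58
ee_pos: [0.4666, -0.0884, -0.0223]
eef_rot: [3.137, 0.001, 1.572]
force: [0.1, -0.4, 0.2]
grip_width: 0.0621
```

```bash
python3 -c "
from h import *
im,d=viewer.camera('scene');W=world('scene',d);o=ctrl.get_obs();print(o['ee_pos'],o['force'])
# near finger outer white face: bottom edge
m=(d>0)&(abs(W[...,0]-.467)<.012)&(abs(W[...,1]+.045)<.012)&(im.min(-1)>60)&(W[...,2]>.004)
print(m.sum(),np.round(np.percentile(W[m][:,2],[0,2,5,10]),4))
m=(d>0)&(abs(W[...,0]-.467)<.013)&(abs(W[...,1]+.121)<.009)&(W[...,2]>.004)
print(m.sum(),np.round(np.percentile(W[m][:,2],[0,2,5,10]),4))
"
```

```text
[ 0.46665292 -0.08843037 -0.02217265] [-0.28975887 -0.90114841 -0.03741796]
129 [0.0246 0.0267 0.0286 0.0319]
293 [0.0134 0.0184 0.0215 0.0283]
```

Request:
{"fn": "carry_out", "kwargs": {"commands": [0.2, 0, 0, 0, 0, 0, 0, 0.2, 0, 0, 0, 0, 0, 0, 0.2, 0, 0, 0, 0, 0, 0, 0.2, 0, 0, 0, 0, 0, 0, 0.2, 0, 0, 0, 0, 0, 0, 0.2, 0, 0, 0, 0, 0, 0], "force": 12}}

```text
time_s: 5.13
ee_pos: [0.4667, -0.0885, -0.0221]
eef_rot: [3.137, 0.001, 1.572]
force: [-0.5, 0.1, 1.5]
grip_width: 0.0452
```

Request:
{"fn": "carry_out", "kwargs": {"commands": [0.2, 0, 0, 0.5, 0, 0, 0, 0.2, 0, 0, 1.5, 0, 0, 0, 0.2, 0, 0, 3, 0, 0, 0, 0.2, 0, 0, 5, 0, 0, 0, 0.2, 0, 0, 5, 0, 0, 0, 0.2, 0, 0, 5, 0, 0, 0]}}

```text
time_s: 5.63
ee_pos: [0.4673, -0.0886, 0.0289]
eef_rot: [3.135, 0.001, 1.572]
force: [0.1, -0.4, -1.0]
grip_width: 0.0456
```

```bash
python3 -c "
from h import *
im,d=viewer.camera('scene');print(ctrl.get_obs()['ee_pos'],ctrl.get_obs()['grip_width'])
save(im,'s5.png',(270,160,350,230),8)
print(centre('scene',im,d,(.4575,-.085),.008,.028,.007,(0,35)))"
```

```text
[ 0.46672976 -0.08843867  0.02802333] 0.045204127545829115
(array([ 0.4588, -0.0844]), 'r_area 28.9', 'enc', array([ 0.4585, -0.0842]), 30.9, 'z 0.0076', np.int64(181))
```

View pics/s5.png

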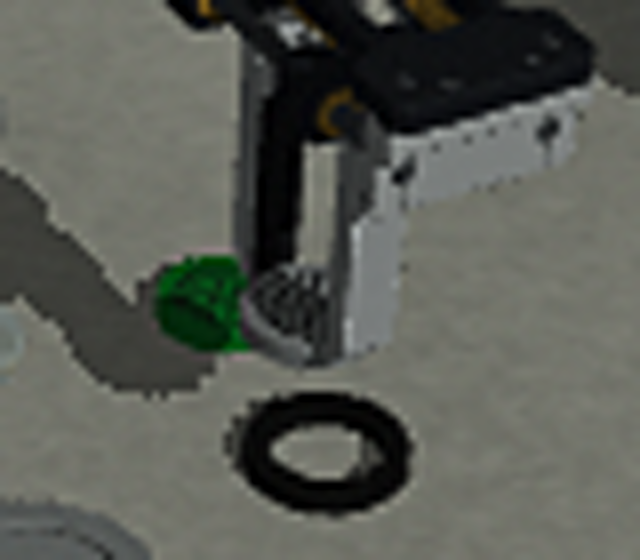

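Request:
{"fn": "carry_out", "kwargs": {"commands": [0.2, 0, 4, 4, 0, 0.006, 0, 0.2, 0, 8, 8, 0, 0.006, 0, 0.2, 0, 12, 10, 0, 0.006, 0, 0.2, 3, 12.7, 10, 0, 0.006, 0, 0.2, 7, 12.7, 10, 0, 0.006, 0, 0.2, 11, 12.7, 10, 0, 0.006, 0, 0.2, 14, 12.7, 10, 0, 0.006, 0, 0.2, 16.5, 12.7, 10, 0, 0.006, 0, 0.2, 16.5, 12.7, 10, 0, 0.006, 0, 0.2, 16.5, 12.7, 10, 0, 0.006, 0, 0.2, 16.5, 12.7, 10, 0, 0.006, 0, 0.2, 16.5, 12.7, 10, 0, 0.006, 0]}}

```text
time_s: 6.68
ee_pos: [0.6309, 0.0386, 0.1278]
eef_rot: [-3.14, 0.001, 1.572]
force: [-0.1, 1.6, -2.1]
grip_width: 0.0449
```

```bash
python3 -c "
from h import *
im,d=viewer.camera('scene');o=ctrl.get_obs();e=o['ee_pos'];print(e,o['eef_rot'],o['grip_width'])
zt=e[2]+.0222+.018
for g in [(45,255),None]: print(zt,centre('scene',im,d,(e[0],e[1]+.0037),zt,.023,.004,g,1.05))
print(centre('scene',im,d,(.632,.042),.115,.036,.004))
save(im,'s6.png',(230,160,330,260),6)
im,d=viewer.camera('top');print(centre('top',im,d,(.458,-.09),.008,.028,.007,(0,35)))"
```

```text
[0.63102524 0.03855769 0.12814118] [-3.14047696e+00  9.41499266e-04  1.57156275e+00] 0.04531860049131801
0.16834118408801027 (array([0.6389, 0.0384]), 'r_area 16.6', 'enc', array([0.6332, 0.0404]), 23.4, 'z 0.1681', np.int64(93))
0.16834118408801027 (array([0.6391, 0.0383]), 'r_area 17.0', 'enc', array([0.6332, 0.0404]), 23.4, 'z 0.1681', np.int64(144))
(array([0.633 , 0.0427]), 'r_area 36.1', 'enc', array([0.632 , 0.0427]), 38.4, 'z 0.1140', np.int64(589))
(array([ 0.4584, -0.0895]), 'r_area 25.6', 'enc', array([ 0.4582, -0.0897]), 26.5, 'z 0.0082', np.int64(118))
```

View pics/s6.png

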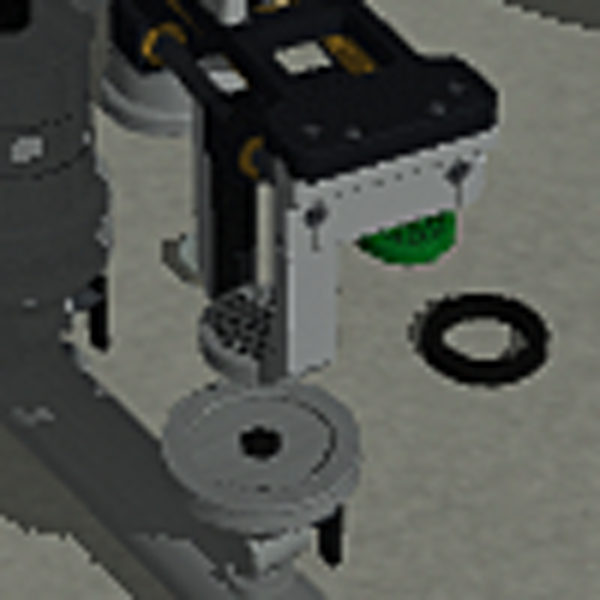

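Request:
{"fn": "carry_out", "kwargs": {"commands": [0.2, 0.1, 0, -1, 0, 0, 0, 0.2, 0.1, 0, -2, 0, 0, 0, 0.2, 0.1, 0, -3, 0, 0, 0, 0.2, 0.1, 0, -3.6, 0, 0, 0, 0.2, 0.1, 0, -4, 0, 0, 0, 0.2, 0.1, 0, -4.2, 0, 0, 0, 0.2, 0.1, 0, -4.4, 0, 0, 0, 0.2, 0.1, 0, -4.4, 0, 0, 0, 0.2, 0.1, 0, -4.4, 0, 0, 0]}}

```text
time_s: 7.53
ee_pos: [0.6323, 0.0386, 0.0846]
eef_rot: [-3.141, 0.001, 1.572]
force: [0.7, 0.2, 0.2]
grip_width: 0.0452
```

Request:
{"fn": "carry_out", "kwargs": {"commands": [0.2, 0, 0, -0.1, 0, 0, 0, 0.2, 0, 0, -0.2, 0, 0, 0, 0.2, 0, 0, -0.28, 0, 0, 0, 0.2, 0, 0, -0.28, 0, 0, 0, 0.2, 0, 0, -0.28, 0, 0, 0]}}

```text
time_s: 7.95
ee_pos: [0.6324, 0.0386, 0.082]
eef_rot: [-3.142, 0.001, 1.572]
force: [-0.4, 0.5, 0.6]
grip_width: 0.0454
```

Request:
{"fn": "carry_out", "kwargs": {"commands": [0.2, 0, 0, -0.1, 0, 0, 0, 0.2, 0, 0, -0.15, 0, 0, 0, 0.2, 0, 0, -0.15, 0, 0, 0]}}

```text
time_s: 8.2
ee_pos: [0.6325, 0.0385, 0.0819]
eef_rot: [3.141, 0.001, 1.572]
force: [-5.6, 0.1, 10.8]
grip_width: 0.0455
```

Request:
{"fn": "carry_out", "kwargs": {"commands": [0.2, 0, 0, 0.05, 0, 0, 0, -0.3, 0, 0, 0.05, 0, 0, 0, -0.3, 0, 0, 0.05, 0, 0, 0, -0.3, 0, 0, 0.05, 0, 0, 0, -0.3, 0, 0, 1, 0, 0, 0, -0.3, 0, 0, 3, 0, 0, 0, -0.3, 0, 0, 7, 0, 0, 0, -0.3, 0, 0, 7, 0, 0, 0]}}

```text
time_s: 8.87
ee_pos: [0.6351, 0.0386, 0.1598]
eef_rot: [3.131, 0.001, 1.572]
force: [-0.3, -0.5, 1.5]
grip_width: 0.0611
```

```bash
python3 -c "
from h import *
im,d=viewer.camera('scene');o=ctrl.get_obs();e=o['ee_pos'];print(e)
print(centre('scene',im,d,(.632,.042),.122,.023,.004,None,1.3))
print(centre('scene',im,d,(.632,.042),.115,.036,.004))
W=world('scene',d);Q=rays('scene',.122);m=(d>0)&(np.hypot(Q[...,0]-.632,Q[...,1]-.042)<.018);p=W[m];A=np.c_[p[:,:2],np.ones(len(p))];print('plane',np.linalg.lstsq(A,p[:,2],rcond=None)[0][:2],np.median(p[:,2]))
save(im,'s7.png',(230,180,310,260),7)"
```

```text
[0.63437125 0.03860864 0.15664939]
(array([0.6326, 0.0423]), 'r_area 23.3', 'enc', array([0.6329, 0.0422]), 24.8, 'z 0.1223', np.int64(269))
(array([0.6329, 0.0422]), 'r_area 36.2', 'enc', array([0.633 , 0.0424]), 38.2, 'z 0.1150', np.int64(355))
plane [0.00395065 0.01526786] 0.12251043824624487
```

View pics/s7.png

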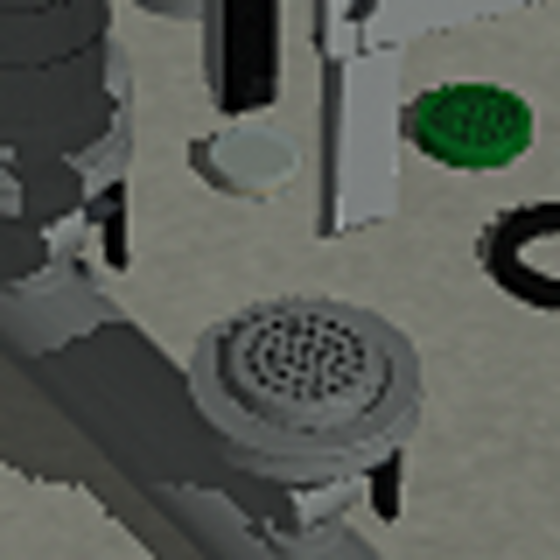

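Request:
{"fn": "carry_out", "kwargs": {"commands": [-0.55, -4, 0, 0, 0, 0, 0, -0.55, -8, 0, 0, 0, 0, 0, -0.55, -12, -1, -1, 0, 0, 0, -0.55, -16, -4, -3, 0, 0, 0, -0.55, -17.6, -8, -6, 0, 0, 0, -0.55, -17.6, -11, -9, 0, 0, 0, -0.55, -17.6, -12.65, -12, 0, 0, 0, -0.55, -17.6, -12.65, -14, 0, 0, 0, -0.55, -17.6, -12.65, -14, 0, 0, 0, -0.55, -17.6, -12.65, -14, 0, 0, 0]}}

```text
time_s: 9.75
ee_pos: [0.4577, -0.0877, 0.0163]
eef_rot: [3.136, 0.0, 1.571]
force: [0.5, 0.2, 0.6]
grip_width: 0.0724
```

Request:
{"fn": "carry_out", "kwargs": {"commands": [-0.55, 0.08, 0, -2, 0, 0.005, 0, -0.55, 0.08, 0, -4, 0, 0.005, 0, -0.55, 0.08, 0, -4.6, 0, 0.005, 0, -0.55, 0.08, 0, -4.9, 0, 0.005, 0, -0.55, 0.08, 0, -4.9, 0, 0.005, 0, -0.55, 0.08, 0, -4.9, 0, 0.005, 0]}}

```text
time_s: 10.25
ee_pos: [0.4594, -0.0876, -0.0312]
eef_rot: [3.139, 0.001, 1.571]
force: [-0.1, 0.6, -0.4]
grip_width: 0.0731
```

Request:
{"fn": "carry_out", "kwargs": {"commands": [-0.55, -0.1, 0, -0.1, 0, 0, 0, -0.55, -0.1, 0, -0.15, 0, 0, 0, -0.55, -0.1, 0, -0.15, 0, 0, 0]}}

```text
time_s: 10.5
ee_pos: [0.4586, -0.0877, -0.0322]
eef_rot: [3.139, 0.001, 1.571]
force: [-0.4, 1.0, -0.3]
grip_width: 0.0729
```

```bash
python3 -c "
from h import *
im,d=viewer.camera('scene');o=ctrl.get_obs();print(o['ee_pos'],o['force'])
save(im,'s8.png',(270,170,350,240),8)"
```

```text
[ 0.45854535 -0.08766468 -0.03235723] [0.87285964 0.57839724 0.14375979]
```

View pics/s8.png

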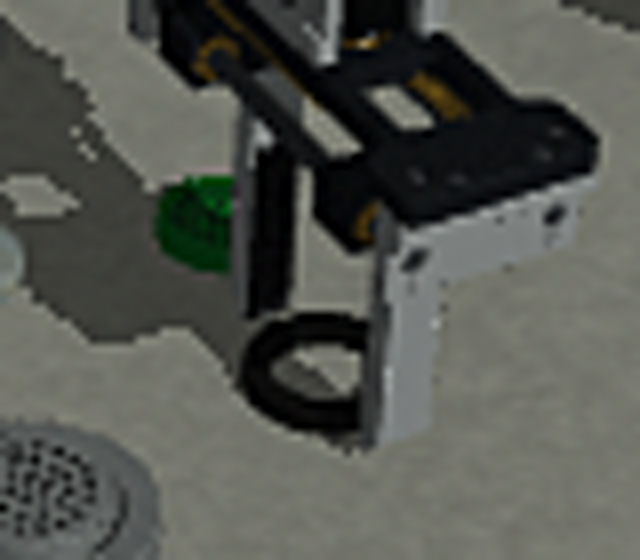

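Request:
{"fn": "carry_out", "kwargs": {"commands": [0.1, 0, 0, 0, 0, 0, 0, 0.1, 0, 0, 0, 0, 0, 0, 0.1, 0, 0, 0, 0, 0, 0, 0.1, 0, 0, 0, 0, 0, 0, 0.1, 0, 0, 0, 0, 0, 0, 0.1, 0, 0, 0.5, 0, 0, 0, 0.1, 0, 0, 1.5, 0, 0, 0, 0.1, 0, 0, 3, 0, 0, 0, 0.1, 0, 0, 4, 0, 0, 0, 0.1, 0, 0, 4, 0, 0, 0], "force": 10}}

```text
time_s: 11.38
ee_pos: [0.4598, -0.088, 0.01]
eef_rot: [3.135, 0.002, 1.571]
force: [-0.8, -0.4, -0.3]
grip_width: 0.0562
```

```bash
python3 -c "
from h import *
im,d=viewer.camera('scene');o=ctrl.get_obs();e=o['ee_pos'];print(e,o['eef_rot'],o['force'],o['grip_width'])
z=e[2]+.0322+.008
print(centre('scene',im,d,(e[0],e[1]+.0037),z,.028,.006,(0,40),1.0))
save(im,'s9.png',(270,150,350,230),7)"
```

```text
[ 0.45929538 -0.08784657  0.00885206] [3.13640456e+00 1.39315148e-03 1.57115629e+00] [ 0.45380574  0.19163409 -0.85087424] 0.05601637763797792
(array([ 0.466, -0.088]), 'r_area 21.7', 'enc', array([ 0.4604, -0.0845]), 27.2, 'z 0.0498', np.int64(94))
```

View pics/s9.png

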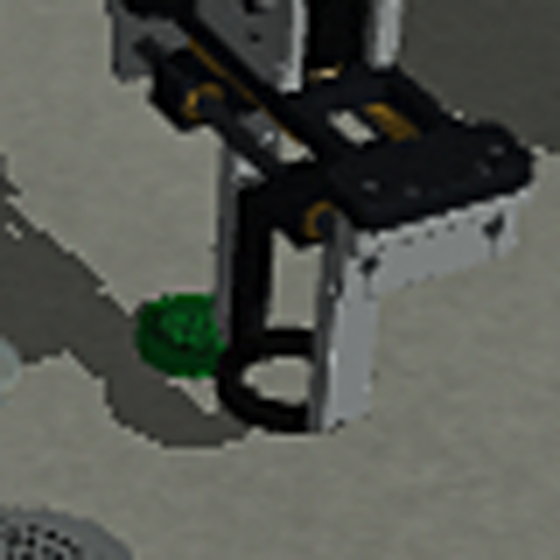

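Request:
{"fn": "carry_out", "kwargs": {"commands": [0.1, 0, 2, 3.5, 0, 0.005, 0, 0.1, 0, 5, 6.5, 0, 0.005, 0, 0.1, 0, 8.5, 9, 0, 0.005, 0, 0.1, 1.5, 11.5, 11, 0, 0.005, 0, 0.1, 5, 12.6, 11.6, 0, 0.005, 0, 0.1, 9, 12.6, 11.6, 0, 0.005, 0, 0.1, 13, 12.6, 11.6, 0, 0.005, 0, 0.1, 16, 12.6, 11.6, 0, 0.005, 0, 0.1, 17.3, 12.6, 11.6, 0, 0.005, 0, 0.1, 17.3, 12.6, 11.6, 0, 0.005, 0, 0.1, 17.3, 12.6, 11.6, 0, 0.005, 0, 0.1, 17.3, 12.6, 11.6, 0, 0.005, 0]}}

```text
time_s: 12.43
ee_pos: [0.6314, 0.0382, 0.1243]
eef_rot: [-3.141, 0.001, 1.571]
force: [0.3, 0.1, 0.4]
grip_width: 0.0563
```

Request:
{"fn": "carry_out", "kwargs": {"commands": [0.1, 0.08, 0.04, -1, 0, 0, 0, 0.1, 0.08, 0.04, -2, 0, 0, 0, 0.1, 0.08, 0.04, -2.6, 0, 0, 0, 0.1, 0.08, 0.04, -3, 0, 0, 0, 0.1, 0.08, 0.04, -3.3, 0, 0, 0, 0.1, 0.08, 0.04, -3.3, 0, 0, 0, 0.1, 0.08, 0.04, -3.3, 0, 0, 0]}}

```text
time_s: 13.02
ee_pos: [0.6322, 0.0386, 0.0914]
eef_rot: [-3.141, 0.001, 1.571]
force: [0.3, -0.4, 0.3]
grip_width: 0.0563
```

Request:
{"fn": "carry_out", "kwargs": {"commands": [0.1, 0, 0, -0.1, 0, 0, 0, 0.1, 0, 0, -0.2, 0, 0, 0, 0.1, 0, 0, -0.25, 0, 0, 0, 0.1, 0, 0, -0.25, 0, 0, 0]}}

```text
time_s: 13.35
ee_pos: [0.6325, 0.0386, 0.0897]
eef_rot: [3.141, 0.001, 1.571]
force: [-1.5, 0.1, 4.3]
grip_width: 0.0565
```

Request:
{"fn": "carry_out", "kwargs": {"commands": [0.1, 0, 0, 0, 0, 0, 0, -0.5, 0, 0, 0, 0, 0, 0, -0.5, 0, 0, 0, 0, 0, 0, -0.5, 0, 0, 0, 0, 0, 0, -0.5, 0, 0, 1, 0, 0, 0, -0.5, 0, 0, 3, 0, 0, 0, -0.5, 0, 0, 7, 0, 0, 0, -0.5, 0, 0, 9, 0, 0, 0, -0.5, 0, 0, 9, 0, 0, 0]}}

```text
time_s: 14.1
ee_pos: [0.6344, 0.0386, 0.186]
eef_rot: [3.133, 0.001, 1.571]
force: [0.2, -0.4, -0.4]
grip_width: 0.0706
```

```bash
python3 -c "
from h import *
im,d=viewer.camera('scene');o=ctrl.get_obs();print(o['ee_pos'],o['eef_rot'])
print('gasket',centre('scene',im,d,(.632,.042),.130,.028,.005,(0,45),1.15))
print('base',centre('scene',im,d,(.632,.042),.115,.036,.003))
W=world('scene',d);Q=rays('scene',.130);r=np.hypot(Q[...,0]-.632,Q[...,1]-.042);m=(d>0)&(r<.026)&(r>.021);p=W[m];A=np.c_[p[:,:2],np.ones(len(p))];print('plane',np.linalg.lstsq(A,p[:,2],rcond=None)[0][:2],np.median(p[:,2]))
print('funnel',centre('scene',im,d,(.497,-.328),.080,.031,.006))
im,d=viewer.camera('top')
print('funnel',centre('top',im,d,(.497,-.332),.080,.031,.006))
for n,xy,z in(('funnel',(.497,-.328),.06),): pass
"
```

```text
[0.63351437 0.0385665  0.18289301] [3.13650242e+00 1.44196366e-03 1.57122002e+00]
gasket (array([0.6319, 0.0434]), 'r_area 28.5', 'enc', array([0.6312, 0.0436]), 30.3, 'z 0.1299', np.int64(259))
base (array([0.6352, 0.0465]), 'r_area 32.5', 'enc', array([0.6327, 0.0425]), 36.4, 'z 0.1151', np.int64(244))
plane [-0.0083112 -0.0064395] 0.13026141923822057
funnel (array([ 0.5092, -0.3322]), 'r_area 22.0', 'enc', array([ 0.5029, -0.3277]), 34.2, 'z 0.0787', np.int64(54))
funnel (array([ 0.4966, -0.3325]), 'r_area 30.4', 'enc', array([ 0.4965, -0.3324]), 31.3, 'z 0.0804', np.int64(153))
```

Request:
{"fn": "carry_out", "kwargs": {"commands": [-0.7, -4, 0, 0, 0, 0, 0, -0.7, -8, 0, 0, 0, 0, 0, -0.7, -12, 0, 0, 0, 0, 0, -0.7, -13.6, -4, 0, 0, 0, 0, -0.7, -13.6, -8, -1, 0, 0, 0, -0.7, -13.6, -12, -3, 0, 0, 0, -0.7, -13.6, -16, -5, 0, 0, 0, -0.7, -13.6, -20, -7, 0, 0, 0, -0.7, -13.6, -24, -8.3, 0, 0, 0, -0.7, -13.6, -28, -8.3, 0, 0, 0, -0.7, -13.6, -32, -8.3, 0, 0, 0, -0.7, -13.6, -36, -8.3, 0, 0, 0]}}

```text
time_s: 15.2
ee_pos: [0.4955, -0.3181, 0.096]
eef_rot: [-3.141, -0.0, 1.571]
force: [0.9, -0.7, 1.5]
grip_width: 0.0799
```

Request:
{"fn": "carry_out", "kwargs": {"commands": [-0.7, 0.1, -1.25, 0, 0, 0, 0, -0.7, 0.1, -1.25, 0, 0, 0, 0, -0.7, 0.1, -1.25, -3, 0, 0, 0, -0.7, 0.1, -1.25, -6, 0, 0, 0, -0.7, 0.1, -1.25, -8, 0, 0, 0, -0.7, 0.1, -1.25, -9.3, 0, 0, 0, -0.7, 0.1, -1.25, -9.3, 0, 0, 0, -0.7, 0.1, -1.25, -9.3, 0, 0, 0]}}

```text
time_s: 15.87
ee_pos: [0.4966, -0.33, 0.0031]
eef_rot: [-3.14, -0.001, 1.572]
force: [0.3, 0.5, 0.3]
grip_width: 0.0797
```

```bash
python3 -c "
from h import *
im,d=viewer.camera('scene');o=ctrl.get_obs();print(o['ee_pos'],o['eef_rot'],o['force'])
save(im,'s10.png',(220,110,320,190),6)"
```

```text
[ 0.4971106  -0.33050321  0.00408397] [3.14122085e+00 3.20662359e-04 1.57168424e+00] [ 0.14244136 -0.50480661  1.31597515]
```

View pics/s10.png

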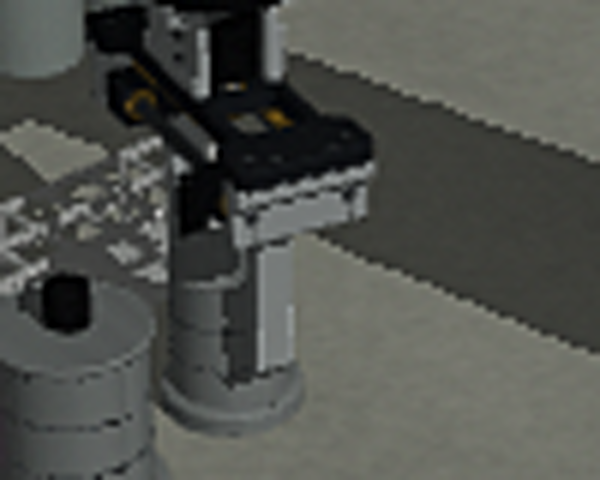

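Request:
{"fn": "carry_out", "kwargs": {"commands": [0, 0, 0, 0, 0, 0, 0, 0, 0, 0, 0, 0, 0, 0, 0, 0, 0, 0, 0, 0, 0, 0, 0, 0, 0, 0, 0, 0, 0, 0, 0, 0, 0, 0, 0, 0, 0, 0, 0, 0, 0, 0], "force": 20}}

```text
time_s: 16.42
ee_pos: [0.4975, -0.3308, 0.005]
eef_rot: [3.14, 0.001, 1.572]
force: [-0.7, 0.3, 6.1]
grip_width: 0.0601
```

Request:
{"fn": "carry_out", "kwargs": {"commands": [0, 0, 0, 0.5, 0, 0, 0, 0, 0, 0, 1.5, 0, 0, 0, 0, 0, 0, 3, 0, 0, 0, 0, 0, 0, 5, 0, 0, 0, 0, 0, 0, 5, 0, 0, 0, 0, 0, 0, 5, 0, 0, 0]}}

```text
time_s: 16.92
ee_pos: [0.4979, -0.3312, 0.0559]
eef_rot: [3.138, 0.002, 1.572]
force: [0.2, 0.6, -2.2]
grip_width: 0.0599
```

```bash
python3 -c "
from h import *
im,d=viewer.camera('scene');o=ctrl.get_obs();print(o['ee_pos'],o['eef_rot'],o['force'],o['grip_width'])
save(im,'s11.png',(220,100,320,180),6)"
```

```text
[ 0.49735706 -0.33075176  0.05469127] [3.14010629e+00 1.11295601e-03 1.57153222e+00] [ 0.06400814 -0.06939503 -3.15715882] 0.060332776946122185
```

View pics/s11.png

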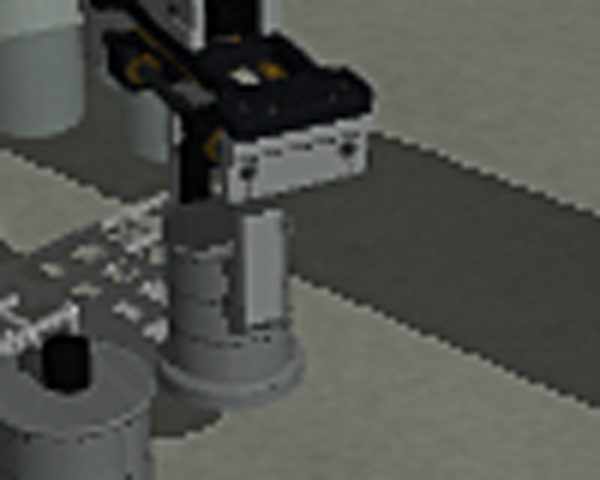

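Request:
{"fn": "carry_out", "kwargs": {"commands": [0, 0, 3, 2, 0, 0, 0, 0, 0, 7, 4, 0, 0, 0, 0, 0, 10.8, 6, 0, 0, 0, 0, 0, 14.7, 8, 0, 0, 0, 0, 0, 18.6, 10, 0, 0, 0, 0, 0, 22.6, 11, 0, 0, 0, 0, 0, 26.6, 11.5, 0, 0, 0, 0, 0, 30.6, 11.5, 0, 0, 0, 0, 0, 34, 11.5, 0, 0, 0, 0, 0, 36.5, 11.5, 0, 0, 0, 0, 0, 36.9, 11.5, 0, 0, 0, 0, 0, 36.9, 11.5, 0, 0, 0]}}

```text
time_s: 17.97
ee_pos: [0.4969, 0.0395, 0.1686]
eef_rot: [-3.141, 0.001, 1.574]
force: [0.1, -0.7, -1.9]
grip_width: 0.0593
```

Request:
{"fn": "carry_out", "kwargs": {"commands": [0, 3, 0, 0, 0, 0, 0, 0, 6, -0.05, 0, 0, 0, 0, 0, 9, -0.08, 0, 0, 0, 0, 0, 12, -0.08, 0, 0, 0, 0, 0, 13.5, -0.08, 0, 0, 0, 0, 0, 13.6, -0.08, 0, 0, 0, 0, 0, 13.6, -0.08, 0, 0, 0, 0, 0, 13.6, -0.08, 0, 0, 0, 0]}}

```text
time_s: 18.63
ee_pos: [0.6322, 0.0378, 0.1679]
eef_rot: [-3.14, 0.001, 1.573]
force: [0.5, 0.2, -1.7]
grip_width: 0.06
```

```bash
python3 -c "
from h import *
im,d=viewer.camera('scene');o=ctrl.get_obs();e=o['ee_pos'];print(e,o['eef_rot'],o['force'],o['grip_width'])
W=world('scene',d);m=(d>0)&(np.hypot(W[...,0]-e[0],W[...,1]-e[1]-.0037)<.041)&(W[...,2]>e[2]-.015)&(W[...,2]<e[2]+.005)
p=W[m];print(m.sum(),np.round(np.percentile(p[:,2],[0,3]),4))
q=p[(p[:,2]>e[2]-.004)&(np.hypot(p[:,0]-e[0],p[:,1]-e[1])>.033)]   # flange wall, r=36
from scipy.optimize import least_squares
s=least_squares(lambda c:np.hypot(q[:,0]-c[0],q[:,1]-c[1])-.036,[e[0],e[1]],loss='soft_l1',f_scale=.001);print(len(q),s.x,s.cost)
print('gasket',centre('scene',im,d,(.632,.042),.130,.028,.005,(0,45),1.15))
save(im,'s12.png',(215,130,315,250),5)"
```

```text
[0.63218302 0.03803242 0.16834338] [-3.14059332e+00  1.18703969e-03  1.57340312e+00] [ 0.22187838  0.25250555 -2.2619122 ] 0.059863663625558054
155 [0.1621 0.163 ]
126 [0.62976988 0.03938752] 3.988977496077316e-05
gasket (array([0.6354, 0.0494]), 'r_area 24.7', 'enc', array([0.6333, 0.0453]), 28.8, 'z 0.1297', np.int64(175))
```

View pics/s12.png

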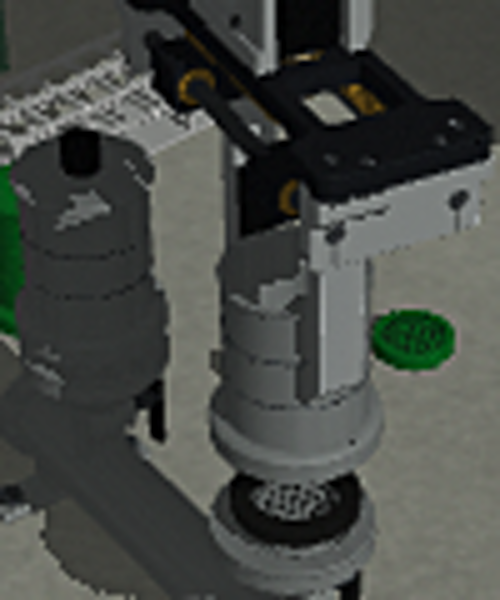

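```bash
python3 -c "
from h import *
from scipy.optimize import least_squares
im,d=viewer.camera('scene');e=ctrl.get_obs()['ee_pos'];print(e)
W=world('scene',d)
def wall(z0,z1,R):
    m=(d>0)&(W[...,2]>z0)&(W[...,2]<z1)&(abs(np.hypot(W[...,0]-.632,W[...,1]-.0415)-R)<.005);q=W[m]
    s=least_squares(lambda c:np.hypot(q[:,0]-c[0],q[:,1]-c[1])-R,[.632,.0415],loss='soft_l1',f_scale=.001);print(len(q),s.x)
b=e[2]-.005
wall(b+.002,b+.0105,.036);wall(.104,.113,.036)"
```

```text
[0.63223888 0.03826415 0.16869546]
134 [0.62963718 0.03968439]
95 [0.6314965  0.03972902]
```

Request:
{"fn": "carry_out", "kwargs": {"commands": [0, 0.12, 0.03, -1, 0, 0, 0, 0, 0.12, 0.03, -2, 0, 0, 0, 0, 0.12, 0.03, -2.6, 0, 0, 0, 0, 0.12, 0.03, -3, 0, 0, 0, 0, 0.12, 0.03, -3.4, 0, 0, 0, 0, 0.12, 0.03, -3.6, 0, 0, 0, 0, 0.12, 0.03, -3.6, 0, 0, 0]}}

```text
time_s: 19.32
ee_pos: [0.6333, 0.0386, 0.1322]
eef_rot: [-3.141, 0.001, 1.574]
force: [-0.4, -0.4, -2.1]
grip_width: 0.0597
```

Request:
{"fn": "carry_out", "kwargs": {"commands": [0, 0, 0, -0.1, 0, 0, 0, 0, 0, 0, -0.2, 0, 0, 0, 0, 0, 0, -0.25, 0, 0, 0, 0, 0, 0, -0.25, 0, 0, 0, 0, 0, 0, -0.25, 0, 0, 0]}}

```text
time_s: 19.73
ee_pos: [0.6334, 0.0386, 0.1301]
eef_rot: [-3.141, 0.001, 1.574]
force: [-0.6, -0.1, 0.7]
grip_width: 0.0604
```

Request:
{"fn": "carry_out", "kwargs": {"commands": [0, 0, 0, -0.08, 0, 0, 0, 0, 0, 0, -0.12, 0, 0, 0, 0, 0, 0, -0.12, 0, 0, 0]}}

```text
time_s: 19.98
ee_pos: [0.6336, 0.0386, 0.1301]
eef_rot: [3.141, 0.001, 1.574]
force: [-3.7, 0.0, 8.0]
grip_width: 0.0599
```

Firm contact came at the expected seat height. Releasing and checking.

Request:
{"fn": "carry_out", "kwargs": {"commands": [0, 0, 0, 0, 0, 0, 0, -0.7, 0, 0, 0, 0, 0, 0, -0.7, 0, 0, 0, 0, 0, 0, -0.7, 0, 0, 0, 0, 0, 0, -0.7, 0, 0, 0.5, 0, 0, 0, -0.7, 0, 0, 3, 0, 0, 0, -0.7, 0, 0, 7, 0, 0, 0, -0.7, 0, 0, 10, 0, 0, 0, -0.7, 0, 0, 12, 0, 0, 0, -0.7, 0, 0, 12, 0, 0, 0]}}

```text
time_s: 20.82
ee_pos: [0.6349, 0.0386, 0.2556]
eef_rot: [3.133, 0.001, 1.574]
force: [-0.0, -0.6, 0.7]
grip_width: 0.0798
```

```bash
python3 -c "
from h import *
from scipy.optimize import least_squares
im,d=viewer.camera('scene');e=ctrl.get_obs()['ee_pos'];print(e)
W=world('scene',d)
def wall(z0,z1,R):
    m=(d>0)&(W[...,2]>z0)&(W[...,2]<z1)&(abs(np.hypot(W[...,0]-.632,W[...,1]-.0415)-R)<.005);q=W[m]
    s=least_squares(lambda c:np.hypot(q[:,0]-c[0],q[:,1]-c[1])-R,[.632,.0415],loss='soft_l1',f_scale=.001);print(len(q),s.x)
wall(.127,.1355,.036);wall(.104,.113,.036)
Q=rays('scene',.205);m=(d>0)&(abs(W[...,2]-.205)<.004)&(np.hypot(Q[...,0]-.632,Q[...,1]-.042)<.036);p=W[m]
A=np.c_[p[:,:2],np.ones(len(p))];print('rim plane',np.linalg.lstsq(A,p[:,2],rcond=None)[0][:2],np.percentile(p[:,2],[50,90]),centre('scene',im,d,(.632,.042),.205,.031,.004))
im,d=viewer.camera('top');print('knob',centre('top',im,d,(.465,.09),.026,.009,.005,None,1.6),centre('top',im,d,(.465,.09),.009,.033,.004))
im,d=viewer.camera('scene');print('lid',centre('scene',im,d,(.465,.095),.009,.033,.004))
save(im,'s13.png',(215,130,315,250),5)"
```

```text
[0.6343216  0.03859897 0.2525864 ]
119 [0.63119001 0.04007481]
100 [0.63154275 0.03947434]
rim plane [0.00246158 0.00223364] [0.20462954 0.2061612 ] (array([0.6323, 0.0421]), 'r_area 31.6', 'enc', array([0.6321, 0.0423]), 33.3, 'z 0.2046', np.int64(186))
knob None None
lid (array([0.4641, 0.0946]), 'r_area 32.2', 'enc', array([0.4645, 0.0944]), 33.3, 'z 0.0092', np.int64(387))
```

View pics/s13.png

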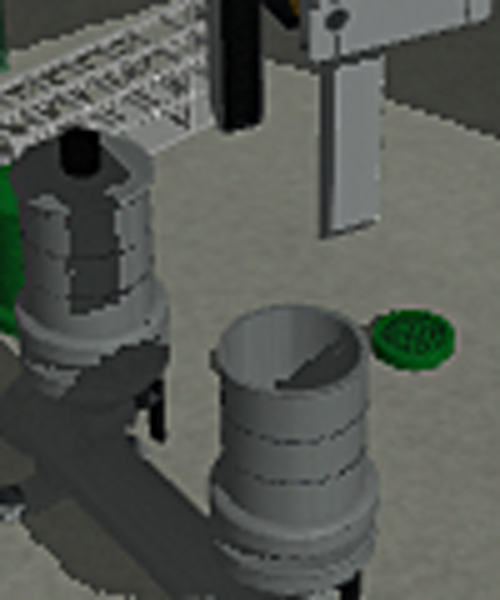

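Request:
{"fn": "carry_out", "kwargs": {"commands": [0.1, -4, 0, 0, 0, 0, 0, 0.1, -8, 1, 0, 0, 0, 0, 0.1, -12, 3, 0, 0, 0, 0, 0.1, -15.5, 5, -1, 0, 0, 0, 0.1, -17, 5.25, -4, 0, 0, 0, 0.1, -17, 5.25, -8, 0, 0, 0, 0.1, -17, 5.25, -12, 0, 0, 0, 0.1, -17, 5.25, -16, 0, 0, 0, 0.1, -17, 5.25, -20, 0, 0, 0, 0.1, -17, 5.25, -22.3, 0, 0, 0, 0.1, -17, 5.25, -22.3, 0, 0, 0, 0.1, -17, 5.25, -22.3, 0, 0, 0]}}

```text
time_s: 21.97
ee_pos: [0.4624, 0.091, 0.0254]
eef_rot: [-3.138, 0.001, 1.574]
force: [1.2, 0.1, 0.3]
grip_width: 0.0422
```

Request:
{"fn": "carry_out", "kwargs": {"commands": [0.1, 0.1, 0, -1.5, 0, 0, 0, 0.1, 0.1, 0, -3, 0, 0, 0, 0.1, 0.1, 0, -4.2, 0, 0, 0, 0.1, 0.1, 0, -4.7, 0, 0, 0, 0.1, 0.1, 0, -4.7, 0, 0, 0, 0.1, 0.1, 0, -4.7, 0, 0, 0]}}

```text
time_s: 22.47
ee_pos: [0.4641, 0.0911, -0.0203]
eef_rot: [-3.139, 0.001, 1.574]
force: [0.3, -0.0, 0.4]
grip_width: 0.0425
```

```bash
python3 -c "
from h import *
im,d=viewer.camera('scene');o=ctrl.get_obs();print(o['ee_pos'],o['eef_rot'],o['force'])
save(im,'s14.png',(300,200,400,280),6)"
```

```text
[ 0.46420805  0.09107354 -0.02026237] [-3.13973291e+00  1.27971710e-03  1.57366199e+00] [-0.03975053 -0.45978011 -0.27781099]
```

View pics/s14.png

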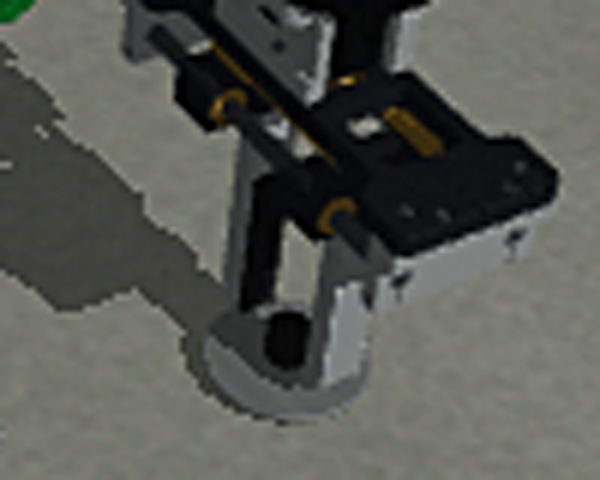

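Request:
{"fn": "carry_out", "kwargs": {"commands": [0.9, 0, 0, 0, 0, 0, 0, 0.9, 0, 0, 0, 0, 0, 0, 0.9, 0, 0, 0, 0, 0, 0, 0.9, 0, 0, 0, 0, 0, 0, 0.9, 0, 0, 0, 0, 0, 0, 0.9, 0, 0, 0, 0, 0, 0, 0.9, 0, 0, 0, 0, 0, 0, 0.9, 0, 0, 0.5, 0, 0, 0, 0.9, 0, 0, 2, 0, 0, 0, 0.9, 0, 0, 4, 0, 0, 0, 0.9, 0, 0, 4, 0, 0, 0], "force": 20}}

```text
time_s: 23.43
ee_pos: [0.4657, 0.0913, 0.0226]
eef_rot: [3.14, 0.001, 1.574]
force: [-0.1, 0.2, -0.1]
grip_width: 0.0171
```

```bash
python3 -c "
from h import *
im,d=viewer.camera('scene');o=ctrl.get_obs();e=o['ee_pos'];print(e,o['eef_rot'],o['force'],o['grip_width'])
z=e[2]+.0203+.009
W=world('scene',d);r=np.hypot(W[...,0]-e[0],W[...,1]-e[1]-.0037);m=(d>0)&(r<.033)&(r>.013)&(abs(W[...,2]-z)<.004);p=W[m];A=np.c_[p[:,:2],np.ones(len(p))];print('plane',np.linalg.lstsq(A,p[:,2],rcond=None)[0][:2],np.median(p[:,2]),z)
print(centre('scene',im,d,(e[0],e[1]+.0037),z,.033,.003,None,1.15))"
```

```text
[0.46509475 0.09117765 0.02097947] [3.14068652e+00 9.80959581e-04 1.57369039e+00] [-0.3195924   0.39628363 -2.10186111] 0.017231170036187893
plane [0.00069249 0.00322372] 0.051790108700141155 0.05027947413601307
(array([0.467 , 0.0957]), 'r_area 30.6', 'enc', array([0.4653, 0.0938]), 32.8, 'z 0.0516', np.int64(284))
```

Request:
{"fn": "carry_out", "kwargs": {"commands": [0.9, 0, 0, 4, 0, 0, 0, 0.9, 0, 0, 8, 0, 0, 0, 0.9, 0, 0, 12, 0, 0, 0, 0.9, 0, 0, 16, 0, 0, 0, 0.9, 0, -2, 19, 0, 0, 0, 0.9, 3, -5, 19.4, 0, 0, 0, 0.9, 7, -5.25, 19.4, 0, 0, 0, 0.9, 11, -5.25, 19.4, 0, 0, 0, 0.9, 14, -5.25, 19.4, 0, 0, 0, 0.9, 16.5, -5.25, 19.4, 0, 0, 0, 0.9, 16.7, -5.25, 19.4, 0, 0, 0, 0.9, 16.7, -5.25, 19.4, 0, 0, 0]}}

```text
time_s: 24.48
ee_pos: [0.6324, 0.0386, 0.2124]
eef_rot: [-3.139, 0.001, 1.574]
force: [-1.1, -0.4, -1.6]
grip_width: 0.0174
```

Request:
{"fn": "carry_out", "kwargs": {"commands": [0.9, 0, 0, 0, 0, 0, 0, 0.9, 0, 0, 0, 0, 0, 0]}}

```text
time_s: 24.65
ee_pos: [0.6316, 0.0386, 0.2117]
eef_rot: [-3.138, 0.001, 1.574]
force: [-0.1, 0.1, -0.0]
grip_width: 0.0168
```

```bash
python3 -c "
from h import *
im,d=viewer.camera('scene');o=ctrl.get_obs();e=o['ee_pos'];print(e,o['eef_rot'],o['force'],o['grip_width'])
z=e[2]+.0203+.009
W=world('scene',d);r=np.hypot(W[...,0]-e[0],W[...,1]-e[1]-.0037);m=(d>0)&(r<.033)&(r>.013)&(abs(W[...,2]-z)<.005);p=W[m];A=np.c_[p[:,:2],np.ones(len(p))];print('plane',np.linalg.lstsq(A,p[:,2],rcond=None)[0][:2],np.median(p[:,2]),z)
print(centre('scene',im,d,(e[0],e[1]+.0037),z,.033,.003,None,1.15))
save(im,'s15.png',(215,100,315,220),5)"
```

```text
[0.63163712 0.03865831 0.21221518] [-3.13878320e+00  1.00461863e-03  1.57368754e+00] [-0.31594233 -0.39070654 -0.65575688] 0.01662551045470994
plane [-0.00709569 -0.0098711 ] 0.24075806487091017 0.24151517715465348
(array([0.6329, 0.045 ]), 'r_area 31.9', 'enc', array([0.6327, 0.0438]), 34.0, 'z 0.2408', np.int64(401))
```

Request:
{"fn": "carry_out", "kwargs": {"commands": [0.9, 0.03, 0, -1, 0, 0, 0, 0.9, 0.03, 0, -1.8, 0, 0, 0, 0.9, 0.03, 0, -2.4, 0, 0, 0, 0.9, 0.03, 0, -2.8, 0, 0, 0, 0.9, 0.03, 0, -3.1, 0, 0, 0, 0.9, 0.03, 0, -3.1, 0, 0, 0, 0.9, 0.03, 0, -3.1, 0, 0, 0]}}

```text
time_s: 25.28
ee_pos: [0.632, 0.0386, 0.1813]
eef_rot: [-3.139, 0.001, 1.574]
force: [0.2, -0.8, -0.9]
grip_width: 0.0169
```

Request:
{"fn": "carry_out", "kwargs": {"commands": [0.9, 0, 0, -0.1, 0, 0, 0, 0.9, 0, 0, -0.15, 0, 0, 0, 0.9, 0, 0, -0.15, 0, 0, 0, 0.9, 0, 0, -0.15, 0, 0, 0]}}

```text
time_s: 25.62
ee_pos: [0.6321, 0.0387, 0.1801]
eef_rot: [-3.139, 0.001, 1.574]
force: [-0.1, -0.2, -0.5]
grip_width: 0.0167
```

Request:
{"fn": "carry_out", "kwargs": {"commands": [0.9, 0, 0, -0.08, 0, 0, 0, 0.9, 0, 0, -0.16, 0, 0, 0, 0.9, 0, 0, -0.16, 0, 0, 0]}}

```text
time_s: 25.87
ee_pos: [0.6326, 0.0387, 0.18]
eef_rot: [3.141, 0.001, 1.574]
force: [-1.4, 0.3, 9.0]
grip_width: 0.0173
```

Request:
{"fn": "carry_out", "kwargs": {"commands": [0.9, 0, 0, 0.03, 0, 0, 0, 0.2, 0, 0, 0.03, 0, 0, 0, 0.2, 0, 0, 0.03, 0, 0, 0, 0.2, 0, 0, 0.03, 0, 0, 0, 0.2, 0, 0, 0.5, 0, 0, 0, 0.2, 0, 0, 3, 0, 0, 0, 0.2, 0, 0, 7, 0, 0, 0, 0.2, -2, 0, 9, 0, 0, 0, 0.2, -6, 0, 10, 0, 0, 0, 0.2, -10, 4, 10, 0, 0, 0, 0.2, -14, 8, 10, 0, 0, 0, 0.2, -14, 8, 10, 0, 0, 0]}}

```text
time_s: 26.87
ee_pos: [0.4905, 0.1199, 0.2808]
eef_rot: [3.14, 0.001, 1.573]
force: [0.5, 1.0, -0.1]
grip_width: 0.0374
```

```bash
python3 -c "
from h import *
im,d=viewer.camera('scene');o=ctrl.get_obs();e=o['ee_pos'];print(e,o['force'])
from scipy.optimize import least_squares
W=world('scene',d)
for n,c,z in(('lid',(.632,.042),.209),('neigh',(.659,-.1146),.209)):
    r=np.hypot(W[...,0]-c[0],W[...,1]-c[1]);m=(d>0)&(r<.031)&(r>.013)&(abs(W[...,2]-z)<.006);p=W[m];A=np.c_[p[:,:2],np.ones(len(p))];print(n,'plane',np.linalg.lstsq(A,p[:,2],rcond=None)[0][:2],np.median(p[:,2]),centre('scene',im,d,c,z,.033,.004),centre('scene',im,d,c,.226,.009,.005,None,1.6))
def wall(z0,z1,R):
    m=(d>0)&(W[...,2]>z0)&(W[...,2]<z1)&(abs(np.hypot(W[...,0]-.632,W[...,1]-.0415)-R)<.005);q=W[m]
    s=least_squares(lambda c:np.hypot(q[:,0]-c[0],q[:,1]-c[1])-R,[.632,.0415],loss='soft_l1',f_scale=.001);print(len(q),s.x)
wall(.127,.1355,.036);wall(.104,.113,.036)
im,d=viewer.camera('top');print('top lid',centre('top',im,d,(.632,.037),.209,.033,.004),'top neigh',centre('top',im,d,(.659,-.12),.209,.033,.004))
for n in('jar','stopper','dish','microrack'):
    for r in nets.silhouettes('top',n)[:1]: print(n,round(r['confidence'],2),np.round(r['extent']))
"
```

```text
[0.48855487 0.12258009 0.28128329] [-2.26081149  1.4565478   0.79749615]
lid plane [-0.00412447 -0.01509855] 0.20920981059506633 (array([0.6329, 0.0423]), 'r_area 33.0', 'enc', array([0.633 , 0.0423]), 34.1, 'z 0.2092', np.int64(451)) (array([0.6336, 0.0435]), 'r_area 9.5', 'enc', array([0.6336, 0.0434]), 11.3, 'z 0.2257', np.int64(53))
neigh plane [-0.00563016 -0.02082936] 0.20915540843051272 (array([ 0.6589, -0.1151]), 'r_area 32.6', 'enc', array([ 0.6591, -0.1152]), 34.7, 'z 0.2091', np.int64(322)) (array([ 0.66  , -0.1126]), 'r_area 9.5', 'enc', array([ 0.661 , -0.1125]), 11.8, 'z 0.2258', np.int64(39))
117 [0.63117537 0.04034079]
99 [0.63151816 0.03958714]
top lid (array([0.6324, 0.0379]), 'r_area 32.3', 'enc', array([0.6324, 0.0378]), 32.8, 'z 0.2092', np.int64(665)) top neigh (array([ 0.6589, -0.1202]), 'r_area 32.1', 'enc', array([ 0.6589, -0.1204]), 32.8, 'z 0.2094', np.int64(641))
jar 0.75 [115. 236. 139. 250.]
dish 0.57 [327. 223. 341. 238.]
microrack 0.86 [419. 193. 482. 283.]
```

```bash
python3 -c "
from h import *
print(ctrl.get_obs()['joint_vel'].round(3));print(ticket.hand_in())"
```

```text
[-0.01   0.009 -0.     0.001 -0.001  0.003]
the job is handed in; nothing more can be done
None
```

I assembled the unit on the open base in order: screen, gasket, funnel, lid. Each part touched down at its expected height, and I let go of it before picking the next. I handed the job in at about 27 s of the 144 s allowed.

**Last checks after letting go**
- **Lid:** its centre is within about 1 mm of the funnel's. The plate top is at 209.2 mm, matching the neighbour's 209.2 mm, and it is level to within measurement noise.
- **Funnel:** it sits within about 1 mm of the base axis. Its rim is at about 205 mm and level.
- **Gasket and screen:** I checked these before covering them. The gasket was about 1 mm off centre with its top at 130 mm, and the screen about 0.3 mm off centre with its top at 122 mm.
- **Neighbour:** it reads the same position as at the start, to within 0.5 mm.
- **Dish and rack:** they read their starting positions to within about 2 pixels.

**Checks that failed or disagreed**
- **Camera offset:** the two cameras differ by about 5 mm in y. I settled this against the gripper's own position, correcting the scene camera by 3.7 mm.
- **Fingertip height:** the fingertips showed about 35 mm above the reported TCP height, so I set grasp heights from the images and the contact force.
- **Jar and stopper:** in the final top picture the network did not report the stopper, and it outlined the jar a few pixels off. The arm never worked near either of them.
- **Picture limit:** I reached the 16-picture limit just before setting the lid, so the lid was checked by measurement only.

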